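Level the jig plate and hold it seated

TASK

Lift the yellow spirit level up and off its two hooks and lay it upright, lengthwise, on the aluminium jig plate, then let go of it. The plate floats on a spring: take the red knob of its levelling foot, press it down so that the foot stands firmly on its steel block, and turn it clockwise until the bubble rests between the two lines. Finish while still holding the knob pressed down, with the foot seated and the bubble centred; leave everything else on the bench alone.

Things in the scene. Friction and masses are not known exactly. Their poses are not given: they have to be found in the camera images.
- level: Yellow spirit level, black end caps, 160 long (y) x 24 thick (x) x 56 mm high (z), 0.25 kg; origin: centre of its underside. Grip it across its thickness at mid-length by the upper 25 mm (solid for 60 mm). Each side of that a window, 38 mm long, 12 to 44 mm above the underside, takes one hook. On top a green vial: pale 13 mm bubble, black lines 9.5 mm either side of the middle. Reversible.
- bubble (a joint): How far the middle of the bubble stands from the middle of the vial, in m, positive towards the level's +y end. It runs to the higher end, about 0.67 mm per milliradian of slope, and needs 1.5 s to settle. Between the lines means within 3 mm of 0.
- rack: Blue base 150 x 170 mm with two 8 mm steel hooks 100 mm apart pointing along its -x. Origin on the table below the hanging level's middle; base from -30 to +120 mm in x. The level hangs along the rack's y, underside 160 mm up. Hook tips 26 mm towards -x, turned up 7 mm: lift the level 10 to 20 mm, draw it 50 mm or more along -x. Posts 85 mm towards +x end 218 mm up.
- rig: Green base 140 x 340 mm of the levelling jig, fixed to the table; origin at the centre of its underside, y lengthwise. Its plate is hinged at y = -140 mm, and the red knob stands at y = +110 mm.
- top_plate: Aluminium jig plate, 120 x 300 x 12 mm, origin on the hinge axis (x), in mid-thickness; y runs along the plate from hinge to foot. Its top is 75 mm above the table when it is level. A spring floats the foot end up to 4 mm above level (16 mrad); 4 to 5 N down at the knob takes it down until the foot stands on its block.
- plate_spot (a point): Point on the plate's top face, mid-width, 100 mm from the hinge: a good place for the middle of the level, lying along the plate's y. It clears the knob, which is 150 mm farther along y.
- knob_top (a point): Centre of the top of the red round knob, 40 mm in diameter and 28 mm high, upright, 48 mm above the plate's top face. There are 20 mm free below it, and 50 mm between it and a level laid at plate_spot.
- knob (a joint): Turn of the red knob in rad, positive clockwise from above, 0.1 N m. 1 rad drives the foot 3 mm farther out below, raising the knob end of the seated plate by 3 mm (12 mrad, 8 mm of bubble). It starts screwed in too far, the seated plate sloping down to the foot; 0.4 to 1.4 rad clockwise brings it level, different every time.
- press (a joint): How far the sprung knob is pushed into the plate, in m, 0 to 0.012: 1.8 N at first, then 1.5 N more per mm. From about 5 mm the foot is firmly seated with the plate level; 6 to 9 mm (11 to 15 N) is a good push.
- foot: The levelling foot below the knob: steel screw with a black rubber disc 28 mm in diameter, mostly hidden under the plate.
- anvil: Steel block 40 x 40 mm on the green base on which the foot stands; its height differs by up to 1 mm from start to start.
- hammer: Hammer, bystander; leave it where it is. Origin at the centre of its underside.
- wire_brush: Wire brush, bystander; leave it where it is. Origin at the centre of its underside.
- spray_can: Blue spray can 180 mm tall, bystander; leave it where it is. Origin at the centre of its underside.
- jar: Glass jar with yellow lid, bystander; leave it where it is. Origin at the centre of its underside.
- rod_cup: Steel cup, 80 mm wide, bystander; leave it where it is. Origin at the centre of its underside.
- offcut: Dark steel sheet offcut 110 x 160 x 10 mm, bystander; leave it where it is. Origin at the centre of its underside.

How it is judged:
By the outcome, as a careful person would: the job done as asked, in the order asked, and still so for the second after the job is handed in, while the arm keeps its last pose, push and grip.
It also fails if it takes over 58 s, if anything falls off the work surface, if the arm or the gripper's body presses on something with over 40 N, if the wrist force passes 120 N, or if a joint passes its speed limit or range.

ROBOT

A 7-joint arm with a two-finger parallel gripper is mounted at the origin on the work surface. World frame = base frame: x ahead of the robot, y to its left, z up, the work surface at z = 0. Lengths are in m, angles in rad, forces in N, time in s.
With the tool pointing down it reaches from about 0.4 to 0.875 m from the base axis. Payload 19.3 kg.
Tool frame: the origin (TCP) lies at the very end of the fingers, on their centre line; the grasp point (between the pads) lies bot.grasp_offset behind it (bot.grasp_offset is the distance from the TCP to the grasp point, in m); z points along the fingers, y is the direction in which the jaws open and shut (so a half turn about z gives the same grasp; the last joint's range is limited). The gripper opens to 85 mm and grips with 20 to 120 N. Pads are 22 mm wide; open, the fingers measure 114 mm over their backs; the gripper's body (76 mm by 85 mm) begins 54 mm behind the grasp point. The pads swing forward as they close: fully open they stand 13 mm farther back than shut.
Start: joints at [-1.31, 0.521, -0.036, 1.599, 0.021, 1.021, -0.113], TCP at [0.203, 0.591, 0.231] pointing down, gripper open.
Joint ranges: [-2.91, 2.91], [-0.3, 2.13], [-1.5, 1.42], [0.17, 2.43], [-1.26, 4.41], [0.16, 1.93], [-2.52, 2.52]. Speed limits (rad/s): [1.89, 1.89, 2.39, 2.39, 3.01, 3.01, 3.01].

INTERFACE

Orientations are given as [roll, pitch, yaw] about the fixed x, y, z axes, in that order (R = Rz(yaw) Ry(pitch) Rx(roll)).
In Python, from workcell import bot gives the robot as it stands. The module is installed in compiled form; this text tells all that it offers.
- The arm moves only by the shell command python3 -m handwheel 'ROWS' [OPENING] [FORCE]. ROWS is JSON, a list of rows, each a list of 6 numbers: the shift along the tool's x, y, z as a fraction of full scale, then the turn, a rotation vector about the tool's x, y, z as a fraction of full scale. In form: [[x, y, z, rx, ry, rz], ...]. A call has 1 to 8 rows; each row shifts and turns the commanded pose from where the row before left it, along the tool's axes as they then stand; what a row does not reach is not made up. Full scale, the value 1, is 0.025 m for a shift and 360 degrees for a turn. A row lasts 1/8 s, in which the tool goes at most 62.5 mm and 10.7 degrees, less where a joint would pass 70% of its speed; a pose out of reach is approached as far as the arm can. A call with a number of a shift or a turn outside -1 to 1 is refused whole. A call with a gripper value outside its range is refused whole. OPENING is the closure, from -1 (fully open) to 1 (shut), set as the call begins (- or left out, the last holds). The fingers move at their own pace and stop on an object; FORCE is the grip in N (left out, the last holds). Time passes only in rows, so rows that do not move let the fingers close. It gives the time, the measured TCP pose, the force and the opening at its end, in the units of the state.
- bot.observe(): the state, without advancing time (a new reading comes with each control period).
- bot.grab_frame(name): name is "scene" or "top" or "wrist"; returns a dict with "pixels" (400x640x3 uint8, blue, green, red), "vertical_fov" (degrees; the focal length in pixels is half the picture's height over the tangent of half this angle, whatever the lens; pixels are square), "cx", "cy" (the principal point, pixels), "R" (3x3) and "t" (3): a world point X has camera coordinates R X + t. Camera axes: x right, y down, z forward; pixel columns grow to the right and rows downward; lengths in m; the calibration is good to about 2 mm. A picture is of the moment at which its call begins. There is no depth.
- bot.job_done(): hands the job in, once; it reports no verdict.
Trained networks look in a picture, given as the dict that the camera call returned (one of the last four; its "shot" number tells which), for a name from the list of things; names that differ only in an ending like _2 or _b are one class to them, and where a whole thing is asked for, a point or a joint stands for the part that bears it (a point fixed in the world has none). Each returns a list of dicts, best first, with "score" (0 to 1); they miss things now and then, are a little off and sometimes report something else, mostly with a low value. They report only what shows in the picture. A call takes as long as a camera call.
- bot.trace(picture, thing): "region" (400x640 bool, what is visible of it) and "point" ([column, row] in pixels, amid what is visible of it).
The state is a dict: "clock": time; "qpos": joint angles; "qd": joint speeds; "joint_efforts": joint torques, N m; "position": TCP position; "tool_rot": TCP orientation; "force": force on the tool from outside, world axes, zero at the start; "moment": the same for the moment, N m; "grip_width": finger opening in m.
Only numpy, scipy, OpenCV 4.12 (cv2) and the standard library are available. Lean on these libraries where they do the work, as an engineer would, in place of code of your own. Each camera call takes 0.05 s, during which the arm holds its last target.

## Working session

There is one attempt and no reset: what is moved stays moved. The work goes in short steps, Python scripts to look and compute and a shell command to move; the robot and the scene stay as the last step left them, time stands still between calls to the robot, and variables do not carry over. Pictures are saved under pics/ and viewed, and the job is handed in when it is done.

```bash
mkdir -p pics; ls; cat > h.py <<'E'
import numpy as np, cv2
from workcell import bot
def grab(n,save=None):
    f=bot.grab_frame(n)
    if save: cv2.imwrite('pics/'+save+'.png',np.asarray(f['pixels']))
    return f
def cam(f):
    F=200/np.tan(np.radians(f['vertical_fov'])/2)
    return F,np.array(f['R']),np.array(f['t'])
def proj(f,X):
    F,R,t=cam(f); c=R@np.array(X)+t
    return [f['cx']+F*c[0]/c[2], f['cy']+F*c[1]/c[2]]
def atz(f,uv,z):
    F,R,t=cam(f); d=R.T@np.array([(uv[0]-f['cx'])/F,(uv[1]-f['cy'])/F,1]); o=-R.T@t
    return o+d*(z-o[2])/d[2]
E
python3 - <<'E'
from h import *
s=bot.observe(); print(s['clock'],s['position'],s['tool_rot'],s['grip_width'],bot.grasp_offset)
for n in ['scene','top','wrist']:
    f=grab(n,n+'0'); F,R,t=cam(f); print(n,F,f['cx'],f['cy'],(-R.T@t).round(3),R.round(3).tolist())
    for th in ['level','rack','rig','top_plate','knob','spray_can','jar']:
        r=bot.trace(f,th)
        for d in r[:2]:
            print(th,round(d['score'],2),np.round(d['point']),d['region'].sum())
E
```

```text
pics
0.0 [0.20291901 0.59078272 0.23071702] [-3.14044060e+00  6.50940147e-05  2.81077453e+00] 0.08523860213796819 0.0187
scene 457.3963439334816 324.13449843026024 192.68985078801262 [ 1.    -0.467  1.15 ] [[0.748, 0.664, -0.007], [0.531, -0.604, -0.594], [-0.399, 0.441, -0.804]]
level 0.55 [341. 156.] 784
rack 0.72 [355. 199.] 2512
top_plate 0.56 [227. 280.] 5168
knob 0.56 [259. 240.] 240
spray_can 0.78 [434. 208.] 1136
jar 0.77 [311. 348.] 922
jar 0.27 [231. 289.] 7335
top 450.6956079484537 319.32784272860897 204.30718814890474 [0.315 0.089 1.431] [[0.016, -1.0, -0.001], [-0.988, -0.016, -0.153], [0.153, 0.003, -0.988]]
level 0.74 [285. 215.] 667
level 0.67 [287. 206.] 1775
rack 0.91 [287. 206.] 1990
rig 0.76 [425. 228.] 4672
top_plate 0.69 [427. 225.] 3922
knob 0.67 [396. 222.] 164
knob 0.48 [350. 136.] 532
spray_can 0.65 [266. 133.] 703
spray_can 0.64 [395. 224.] 183
jar 0.57 [427. 139.] 511
wrist 294.2305158219216 319.64005041380557 201.44073092061473 [0.136 0.615 0.377] [[0.324, 0.946, -0.0], [0.908, -0.311, 0.281], [0.266, -0.091, -0.96]]
rack 0.71 [150. 394.] 502
```

View pics/scene0.png

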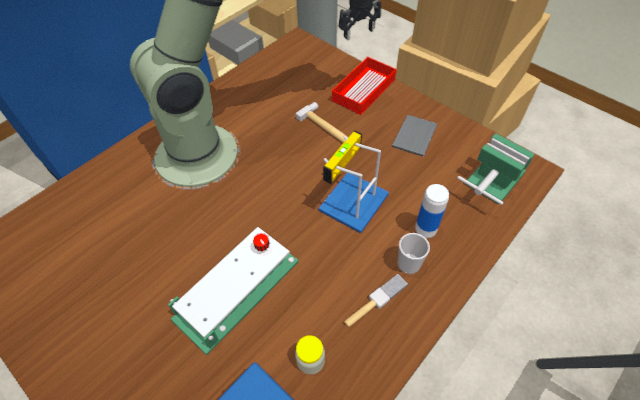

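View pics/top0.png

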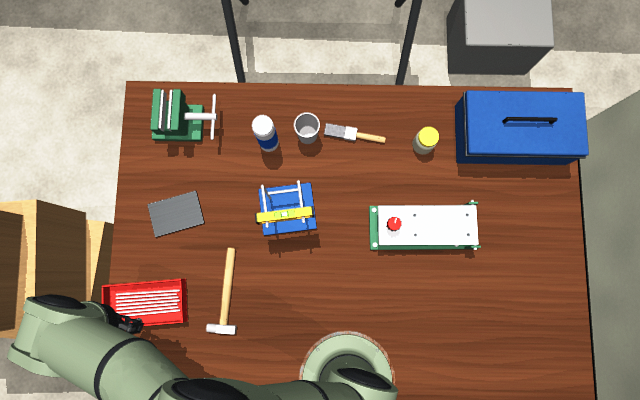

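```bash
python3 - <<'E'
from h import *
for n,(x0,y0,x1,y1) in [('top',(250,170,490,260)),('scene',(160,120,400,360))]:
    im=cv2.imread(f'pics/{n}0.png')[y0:y1,x0:x1]
    k=3.3 if n=='top' else 2.5
    cv2.imwrite(f'pics/{n}crop.png',cv2.resize(im,None,fx=k,fy=k,interpolation=cv2.INTER_CUBIC))
f=grab('top'); im=np.asarray(f['pixels']); hsv=cv2.cvtColor(im,cv2.COLOR_BGR2HSV)
def comp(lo,hi,box):
    m=cv2.inRange(hsv,lo,hi); q=np.zeros_like(m); x0,y0,x1,y1=box; q[y0:y1,x0:x1]=m[y0:y1,x0:x1]; return q
m=comp((22,120,90),(35,255,255),(240,190,330,235)); ys,xs=np.nonzero(m)
print('level rect',cv2.minAreaRect(np.c_[xs,ys].astype(np.float32)))
m=comp((0,0,185),(180,60,255),(365,195,490,255)); m=cv2.morphologyEx(m,cv2.MORPH_OPEN,np.ones((5,5)))
ys,xs=np.nonzero(m); r=cv2.minAreaRect(np.c_[xs,ys].astype(np.float32)); print('plate',r,[atz(f,p,.077).round(4).tolist() for p in cv2.boxPoints(r)])
m=cv2.inRange(hsv,(0,150,80),(8,255,255))|cv2.inRange(hsv,(172,150,80),(180,255,255)); m[:, :370]=0; ys,xs=np.nonzero(m); print('knob',xs.mean(),ys.mean(),xs.min(),xs.max(),ys.min(),ys.max(),atz(f,[xs.mean(),ys.mean()],.123))
E
```

```text
level rect ((284.0154113769531, 214.6230926513672), (10.418916702270508, 55.691593170166016), 82.87498474121094)
plate ((427.5, 224.5), (39.0, 99.0), 90.0) [[0.5248, -0.0847, 0.077], [0.5297, -0.3855, 0.077], [0.4113, -0.3811, 0.077], [0.4064, -0.0843, 0.077]]
knob 407.65895953757223 207.0635838150289 375 564 108 332 [ 0.51295193 -0.16574431  0.123     ]
```

View pics/topcrop.png

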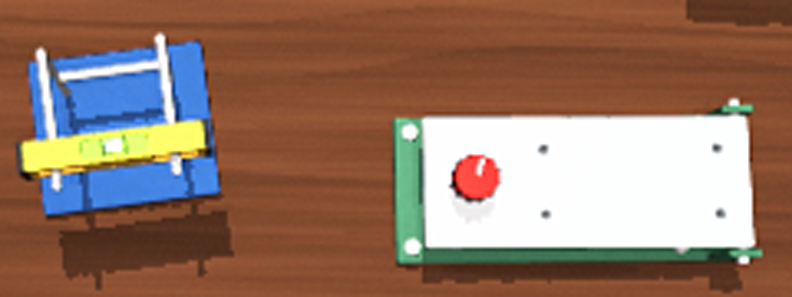

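View pics/scenecrop.png

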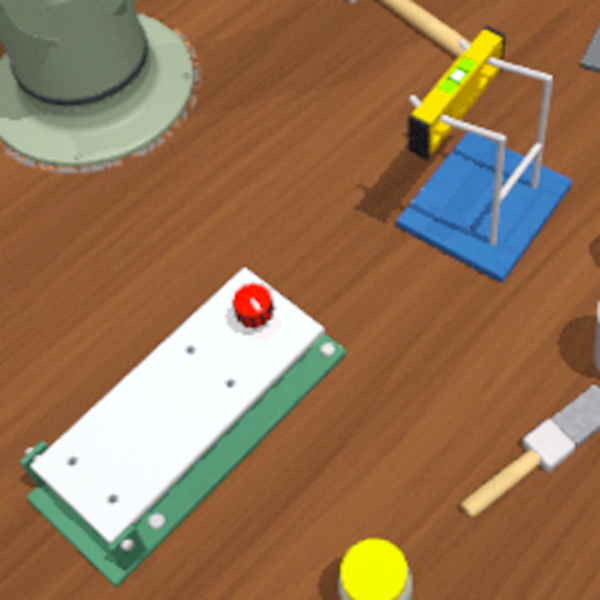

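```bash
cat >> h.py <<'E'
def tri(fs,uvs):
    A=[];b=[]
    for f,uv in zip(fs,uvs):
        F,R,t=cam(f); d=R.T@np.array([(uv[0]-f['cx'])/F,(uv[1]-f['cy'])/F,1]); d/=np.linalg.norm(d); o=-R.T@t
        P=np.eye(3)-np.outer(d,d); A.append(P); b.append(P@o)
    X=np.linalg.solve(sum(A),sum(b)); return X
E
python3 - <<'E'
from h import *
ft=grab('top'); fs=grab('scene')
T=lambda x,y:[250+(x+.5)/3.3-.5,170+(y+.5)/3.3-.5]
S=lambda x,y:[160+(x+.5)/2.5-.5,120+(y+.5)/2.5-.5]
pts={'bubble':((113,146),(458,75),.216),'levR':((206,135),None,.216),'levL':((22,157),None,.216),
'knob':((478,174),(253,298),.125),
'plKnobFar':((424,117),(324,328),.079),'plHingeFar':((748,115),(110,543),.075),'plHingeNear':((754,247),(32,461),.075),'plKnobNear':((425,249),(246,268),.079),
'rackcorner1':((218,193),None,.01),'rackcorner2':((47,215),None,.01),
'rkFR':((203,42),None,.01),
}
for k,(a,b,z) in pts.items():
    print(k,atz(ft,T(*a),z).round(4),tri([ft,fs],[T(*a),S(*b)]).round(4) if b else '',atz(fs,S(*b),z).round(4) if b else '')
for f in (ft,fs):
  hsv=cv2.cvtColor(np.asarray(f['pixels']),cv2.COLOR_BGR2HSV)
  for th in ['knob_top','level','bubble','plate_spot']:
    for d in bot.trace(f,th)[:2]: print(th,d['score'],d['point'],d['region'].sum())
E
```

```text
bubble [0.4746 0.1892 0.216 ] [0.4756 0.19   0.2115] [0.4784 0.1874 0.216 ]
levR [0.485  0.1127 0.216 ]  
levL [0.4642 0.2638 0.216 ]  
knob [ 0.4669 -0.1264  0.125 ] [ 0.4672 -0.1259  0.1255] [ 0.4673 -0.1253  0.125 ]
plKnobFar [ 0.5242 -0.0848  0.079 ] [ 0.5251 -0.0848  0.0755] [ 0.527  -0.0856  0.079 ]
plHingeFar [ 0.5315 -0.3842  0.075 ] [ 0.5324 -0.3852  0.0709] [ 0.5345 -0.3852  0.075 ]
plHingeNear [ 0.41   -0.3852  0.075 ] [ 0.4107 -0.3845  0.0738] [ 0.4122 -0.3836  0.075 ]
plKnobNear [ 0.403  -0.0853  0.079 ] [ 0.4041 -0.0859  0.0698] [ 0.4097 -0.0885  0.079 ]
rackcorner1 [0.4578 0.1041 0.01  ]  
rackcorner2 [0.434  0.2673 0.01  ]  
rkFR [0.6052 0.1213 0.01  ]  
knob_top 0.72 [428.3, 224.2] 3914
knob_top 0.7 [393.7, 222.0] 138
level 0.59 [284.3, 214.2] 660
level 0.48 [424.7, 227.4] 4862
plate_spot 0.81 [428.3, 227.3] 3810
knob_top 0.51 [263.4, 240.7] 240
level 0.69 [382.7, 297.1] 784
level 0.62 [340.4, 154.5] 826
bubble 0.63 [229.4, 288.7] 7233
plate_spot 0.98 [232.3, 277.4] 5223
plate_spot 0.64 [258.5, 240.1] 283
```

```bash
cat >> h.py <<'E'
from scipy.spatial.transform import Rotation as Ro
def to(p,yaw,s=None):
    s=s or bot.observe(); R=Ro.from_euler('xyz',s['tool_rot'])
    d=R.inv().apply(np.array(p)-s['position'])/.025
    rv=(R.inv()*Ro.from_euler('xyz',[np.pi,0,yaw])).as_rotvec()/(2*np.pi)
    print('t',round(s['clock'],2),'pos',np.round(s['position'],4),'rot',np.round(s['tool_rot'],4),'F',np.round(s['force'],1),'w',round(s['grip_width'],4))
    print('shift',d.round(3),'turn',rv.round(4))
E
python3 -m handwheel '[[0,0,-1,0,0,0],[-0.5,-0.4,-1,0,0,0],[-0.97,-0.73,-1,0,0,0],[-0.97,-0.73,0,0,0,0],[-0.97,-0.73,0,0,0,0],[-0.97,-0.73,0,0,0,0],[-0.97,-0.73,0,0,0,0],[-0.97,-0.73,0,0,0,0]]' -0.5
python3 -m handwheel '[[-0.97,-0.73,0,0,0,0],[-0.97,-0.73,0,0,0,0],[-0.97,-0.73,0,0,0,0],[-0.97,-0.73,0,0,0,0],[-0.97,-0.73,0,0,0,0],[-0.97,-0.73,0,0,0,0],[-0.97,-0.73,0,0,0,0],[-0.97,-0.73,0,0,0,0]]'
python3 -m handwheel '[[0,0,0,0,0,0.029],[0,0,0,0,0,0.029],[0,0,0,0,0,0.029],[0,0,0,0,0,0.029],[0,0,0,0,0,0.029],[0,0,0,0,0,0.029],[0,0,0,0,0,0]]'
python3 -c "
from h import *
to([.476,.189,.30],np.pi/2+.14); print(bot.observe()['qpos'])
grab('wrist','w1');grab('top','t1')"
```

```text
clock: 2.75
position: [0.3141, 0.4259, 0.3064]
tool_rot: [3.141, 0.0, 2.811]
force: [0.2, 0.8, -0.1]
grip_width: 0.064
clock: 3.75
position: [0.4502, 0.2248, 0.3064]
tool_rot: [3.141, 0.0, 2.811]
force: [-1.1, 0.5, 0.3]
grip_width: 0.064
clock: 4.62
position: [0.4496, 0.2258, 0.3064]
tool_rot: [3.141, 0.0, 1.719]
force: [-0.1, 0.0, 0.2]
grip_width: 0.0638
t 4.62 pos [0.4496 0.2258 0.3064] rot [3.1415 0.     1.7186] F [-0.1  0.   0.2] w 0.0638
shift [-1.611  0.828  0.254] turn [0.     0.     0.0012]
[-0.84649812  0.25417756  0.32537848  1.83148409 -0.0916762   1.07043716
 -0.33901257]
```

View pics/w1.png

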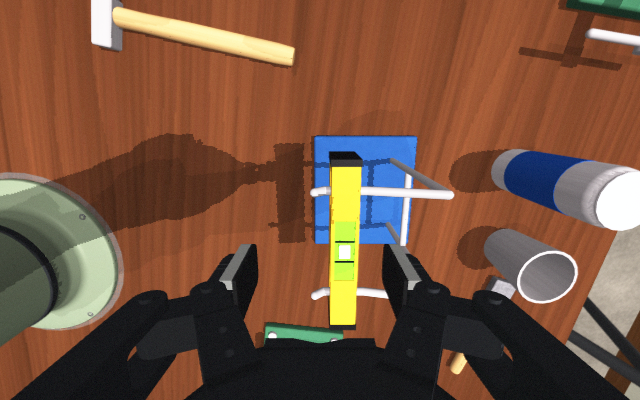

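```bash
python3 -c "
from h import *
f=grab('wrist')
for uv in [(345,251),(345,165),(342,325),(345,241),(344,262)]: print(atz(f,uv,.216).round(4))
hsv=cv2.cvtColor(np.asarray(f['pixels']),cv2.COLOR_BGR2HSV); m=cv2.inRange(hsv,(22,120,150),(33,255,255)); m[:,:325]=0; m[:,370:]=0; m[:160]=0;m[330:]=0
for r in range(170,325,20): x=np.nonzero(m[r])[0]; print(r,x.min(),x.max(),atz(f,((x.min()+x.max())/2,r),.216).round(4))
"
```

```text
[0.4791 0.1878 0.216 ]
[0.4657 0.2625 0.216 ]
[0.4898 0.1115 0.216 ]
[0.4774 0.1972 0.216 ]
[0.4801 0.1772 0.216 ]
170 332 360 [0.4673 0.2587 0.216 ]
190 332 360 [0.4702 0.2422 0.216 ]
210 332 359 [0.4729 0.2251 0.216 ]
230 331 358 [0.4752 0.2072 0.216 ]
250 330 357 [0.4776 0.1886 0.216 ]
270 330 356 [0.4806 0.1692 0.216 ]
290 330 355 [0.4837 0.149  0.216 ]
310 330 354 [0.487  0.1279 0.216 ]
```

```bash

python3 -m handwheel '[[-0.83,0.43,0,0,0,0],[-0.83,0.43,0,0,0,0],[0,0,1,0,0,0],[0,0,1,0,0,0],[0,0,1,0,0,0],[0,0,0.9,0,0,0],[0,0,0.5,0,0,0],[0,0,0.3,0,0,0]]'
python3 -m handwheel '[[0,0,0,0,0,0],[0,0,0,0,0,0]]'
python3 -c "
from h import *
to([.477,.188,.187],np.pi/2+.147)
f=grab('wrist','w2')"
```

```text
clock: 5.78
position: [0.4771, 0.1877, 0.1885]
tool_rot: [-3.141, 0.0, 1.719]
force: [-0.1, -0.1, 0.8]
grip_width: 0.0642
clock: 6.02
position: [0.4773, 0.1879, 0.1894]
tool_rot: [3.141, -0.0, 1.718]
force: [0.3, -0.6, -0.6]
grip_width: 0.064
t 6.03 pos [0.4773 0.1879 0.1894] rot [ 3.1408e+00 -4.0000e-04  1.7178e+00] F [ 0.3 -0.6 -0.6] w 0.064
shift [ 0.007 -0.012  0.096] turn [ 0.0001 -0.0001 -0.    ]
```

View pics/w2.png

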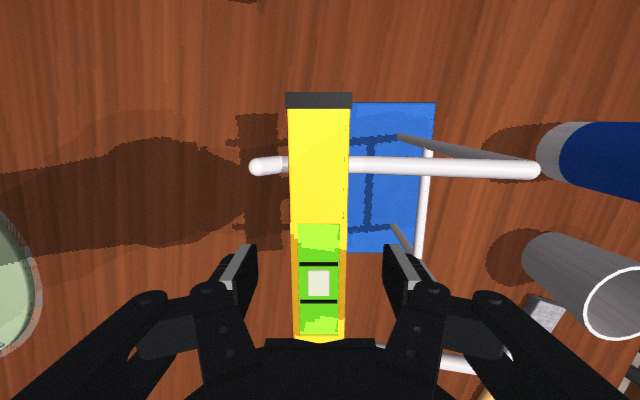

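```bash

python3 -m handwheel '[[0,0,0.15,0,0,0],[0,0,0,0,0,0],[0,0,0,0,0,0],[0,0,0,0,0,0],[0,0,0,0,0,0],[0,0,0,0,0,0]]' 1 50
python3 -m handwheel '[[0,0,0,0,0,0],[0,0,-0.2,0,0,0],[0,0,-0.2,0,0,0],[0,0,-0.2,0,0,0],[0,0,0,0,0,0]]'
python3 -c "
from h import *
to([.477,.188,.187],np.pi/2+.147)
f=grab('wrist','w3');f=grab('scene','s3')"
```

```text
clock: 6.82
position: [0.4772, 0.1878, 0.1851]
tool_rot: [3.141, -0.0, 1.718]
force: [2.0, 1.3, 1.5]
grip_width: 0.0235
clock: 7.45
position: [0.4771, 0.1878, 0.2005]
tool_rot: [3.141, -0.0, 1.717]
force: [0.4, -0.1, -2.5]
grip_width: 0.0232
t 7.45 pos [0.4771 0.1878 0.2005] rot [ 3.1411e+00 -3.0000e-04  1.7174e+00] F [ 0.4 -0.1 -2.5] w 0.0232
shift [ 0.009 -0.005  0.538] turn [ 0.0001 -0.     -0.0001]
```

View pics/s3.png

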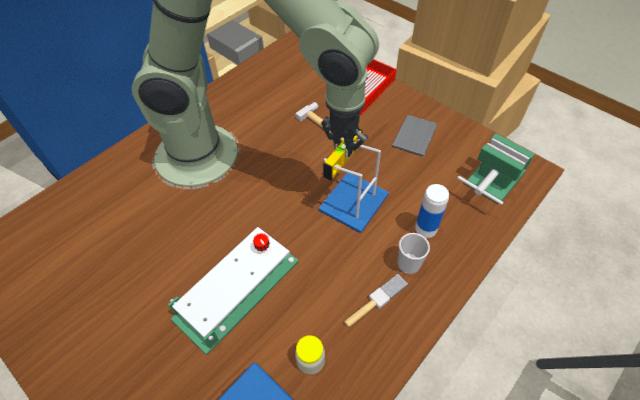

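View pics/w3.png

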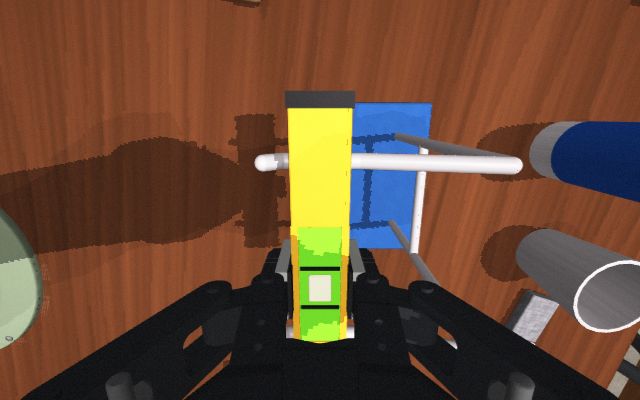

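```bash

python3 -m handwheel '[[0,-0.4,0,0,0,0],[0,-0.6,0,0,0,0],[0,-0.7,0,0,0,0],[0,-0.6,0,0,0,0],[0,-0.4,0,0,0,0],[0,0,-0.5,0,0,0],[0,0,-1,0,0,0],[0,0,-0.5,0,0,0]]'
python3 -c "
from h import *
to([.4695,-.276,.25],np.pi/2+.02)
f=grab('scene','s4')"
```

```text
clock: 8.55
position: [0.4111, 0.1781, 0.2517]
tool_rot: [3.14, -0.001, 1.717]
force: [-0.9, 0.1, -1.9]
grip_width: 0.0232
t 8.55 pos [0.4111 0.1781 0.2517] rot [ 3.1397e+00 -8.0000e-04  1.7172e+00] F [-0.9  0.1 -1.9] w 0.0232
shift [-18.312  -0.338   0.053] turn [ 0.0003 -0.0001  0.0201]
```

View pics/s4.png

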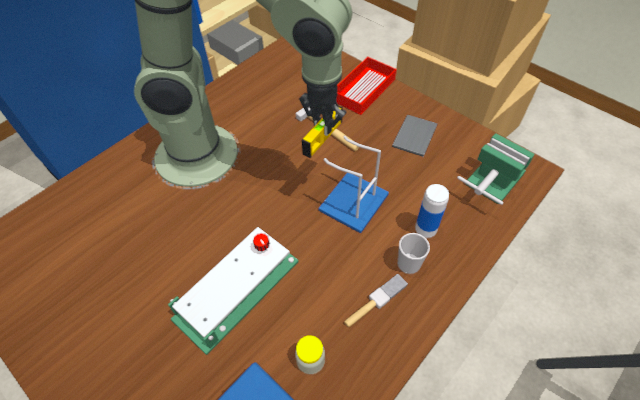

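```bash

python3 -m handwheel '[[-0.5,0,0,0,0,0],[-0.8,0,0,0,0,0],[-1,0,0,0,0,0],[-1,0,0,0,0,0],[-1,0,0,0,0,0],[-1,0,0,0,0,0],[-1,0,0,0,0,0],[-1,0,0,0,0,0]]'
python3 -m handwheel '[[-1,0,0,0,0,0],[-1,0,0,0,0,0],[-1,0,0,0,0,0],[-1,0,0,0,0,0],[-1,0,0,0,0,0],[-1,0,0,0,0,0],[-1,0,0,0,0,0],[-1,0,0,0,0,0]]'
python3 -m handwheel '[[-1,0,0,0,0,0],[-1,0,0,0,0,0],[-0.5,0,0,0,0,0.01],[0,0,0,0,0,0.01],[0,0,0,0,0,0]]'
python3 -c "
from h import *
to([.4695,-.276,.25],np.pi/2+.02)
f=grab('scene','s5');grab('top','t5');grab('wrist','w5');print(bot.observe()['qpos'])"
```

```text
clock: 9.6
position: [0.4365, -0.0044, 0.2493]
tool_rot: [-3.14, 0.0, 1.717]
force: [0.5, 0.0, -2.2]
grip_width: 0.0233
clock: 10.6
position: [0.4654, -0.2021, 0.2492]
tool_rot: [-3.14, -0.0, 1.717]
force: [-0.0, -0.0, -2.8]
grip_width: 0.0234
clock: 11.22
position: [0.4749, -0.2622, 0.2495]
tool_rot: [-3.141, -0.0, 1.59]
force: [-1.0, -0.3, -2.5]
grip_width: 0.0232
t 11.22 pos [ 0.4749 -0.2622  0.2495] rot [-3.1406e+00 -2.0000e-04  1.5901e+00] F [-1.  -0.3 -2.5] w 0.0232
shift [-0.546 -0.227 -0.019] turn [-0.0002 -0.     -0.0001]
[-0.01588583  0.41846127  0.55868902  1.81805412 -0.26245034  0.97947849
  0.67377183]
```

View pics/w5.png

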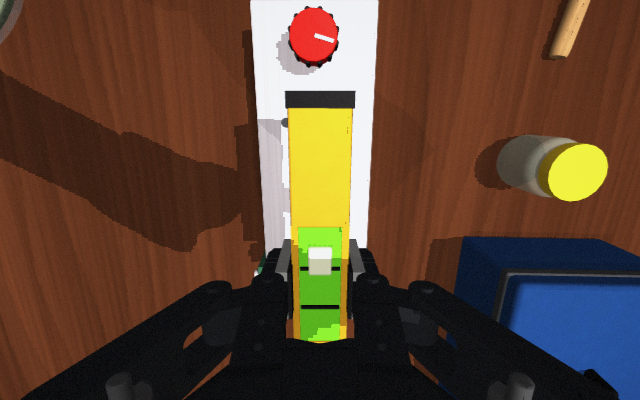

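View pics/t5.png

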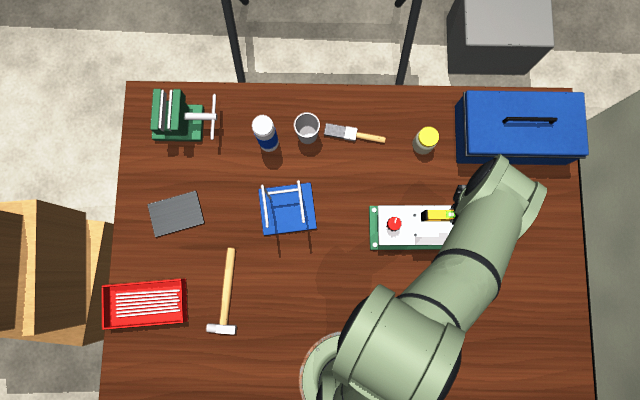

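```bash

python3 -c "
from h import *
f=grab('wrist')
im=np.asarray(f['pixels'])
print('knob',atz(f,(314,36),.125))
for r in (5,60,100,160):
    row=im[r].astype(int).min(1); x=np.nonzero(row>150)[0]; x=x[(x>240)&(x<400)]; 
    a,b=atz(f,(x.min(),r),.078),atz(f,(x.max(),r),.078); print(r,x.min(),x.max(),a.round(4),b.round(4),((a+b)/2).round(4))
"
```

```text
knob [ 0.46841307 -0.12712634  0.125     ]
5 250 377 [ 0.4068 -0.0915  0.078 ] [ 0.5262 -0.0887  0.078 ] [ 0.4665 -0.0901  0.078 ]
60 254 375 [ 0.4087 -0.1387  0.078 ] [ 0.5279 -0.136   0.078 ] [ 0.4683 -0.1373  0.078 ]
100 256 373 [ 0.4093 -0.176   0.078 ] [ 0.5286 -0.1733  0.078 ] [ 0.469  -0.1746  0.078 ]
160 260 370 [ 0.4113 -0.2372  0.078 ] [ 0.5299 -0.2345  0.078 ] [ 0.4706 -0.2359  0.078 ]
```

```bash

python3 -m handwheel '[[-0.59,-0.16,0.3,0,0,0],[0,0,1,0,0,0],[0,0,1,0,0,0],[0,0,1,0,0,0],[0,0,1,0,0,0],[0,0,0.7,0,0,0],[0,0,0.4,0,0,0],[0,0,0.2,0,0,0]]'
python3 -m handwheel '[[0,0,0,0,0,0],[0,0,0,0,0,0]]'
python3 -c "
from h import *
to([.471,-.277,.102],np.pi/2+.024)
f=grab('scene','s6')"
```

```text
clock: 12.42
position: [0.4716, -0.2774, 0.1098]
tool_rot: [-3.142, 0.0, 1.592]
force: [-0.4, -0.1, -2.4]
grip_width: 0.0232
clock: 12.68
position: [0.4719, -0.2773, 0.1106]
tool_rot: [3.141, 0.0, 1.592]
force: [0.4, -0.8, -2.6]
grip_width: 0.0232
t 12.68 pos [ 0.4719 -0.2773  0.1106] rot [3.1408e+00 3.0000e-04 1.5919e+00] F [ 0.4 -0.8 -2.6] w 0.0232
shift [ 0.013 -0.036  0.344] turn [ 0.0001  0.0001 -0.0005]
```

View pics/s6.png

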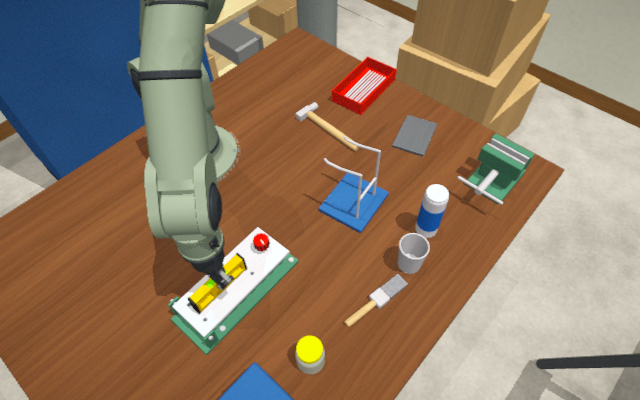

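Lower slowly, watching the vertical force.

```bash

python3 -m handwheel '[[0,0,0.08,0,0,0],[0,0,0.08,0,0,0],[0,0,0.08,0,0,0],[0,0,0,0,0,0]]'
python3 -m handwheel '[[0,0,0.06,0,0,0],[0,0,0.06,0,0,0],[0,0,0,0,0,0]]'
```

```text
clock: 13.22
position: [0.4715, -0.2772, 0.1039]
tool_rot: [-3.141, -0.0, 1.592]
force: [-0.8, 0.3, -2.3]
grip_width: 0.0236
clock: 13.6
position: [0.4717, -0.2774, 0.1012]
tool_rot: [3.141, 0.0, 1.592]
force: [-0.3, -2.2, 4.4]
grip_width: 0.0233
```

```bash

python3 -m handwheel '[[0,0,0,0,0,0],[0,0,0,0,0,0],[0,0,0,0,0,0],[0,0,0,0,0,0]]' -0.4
python3 -m handwheel '[[0,0,-0.3,0,0,0],[0,0,-0.6,0,0,0],[0,0,-1,0,0,0],[0,0,-1,0,0,0],[0,0,0,0,0,0]]'
python3 -c "
from h import *
to([.468,-.1265,.19],1.594)
f=grab('wrist','w7');f=grab('scene','s7')"
```

```text
clock: 14.1
position: [0.4716, -0.2771, 0.101]
tool_rot: [-3.142, -0.0, 1.592]
force: [0.2, -0.3, 0.2]
grip_width: 0.0597
clock: 14.72
position: [0.4725, -0.2777, 0.176]
tool_rot: [3.138, 0.001, 1.592]
force: [-0.2, -0.3, -0.6]
grip_width: 0.0599
t 14.72 pos [ 0.4725 -0.2777  0.176 ] rot [3.1383e+00 1.3000e-03 1.5918e+00] F [-0.2 -0.3 -0.6] w 0.0599
shift [ 6.048 -0.049 -0.568] turn [ 0.0005  0.0002 -0.0004]
```

View pics/w7.png

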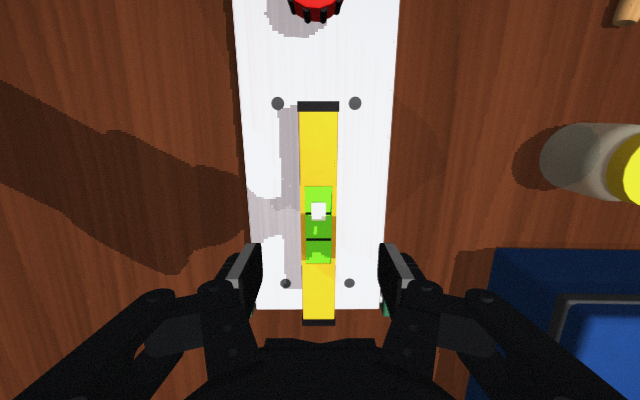

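View pics/s7.png

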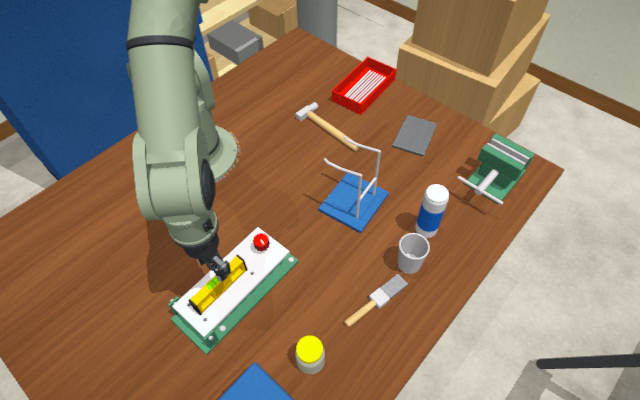

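```bash

python3 -c "
from h import *
f=grab('wrist'); s=bot.observe(); print(s['qpos'])
im=np.asarray(f['pixels'])
F,R,t=cam(f); Rt=Ro.from_euler('xyz',s['tool_rot']).as_matrix(); p=np.array(s['position'])
Rc=R@Rt; tc=R@p+t
b=np.array([.471,-.277,.13])
k=[atz(f,uv,.133).round(4) for uv in [(319,210),(319,186),(318,263),(319,106),(319,321)]]; print(k)
for a in range(-180,200,15):
    y=np.radians(a); T=Ro.from_euler('xyz',[np.pi,0,y]).as_matrix()
    out=[]
    for q in ([.469,-.222,.13],[.471,-.277,.13],[.4715,-.30,.13]):
        c=Rc@(T.T@(np.array(q)-[.468,-.1265,.09]))+tc
        out+=[round(f['cx']+F*c[0]/c[2]),round(f['cy']+F*c[1]/c[2])] if c[2]>0 else ['b']
    print(a,out)
"
```

```text
[ 0.05834425  0.52310852  0.50801253  1.88368937 -0.33870549  0.82052043
  0.76475952]
[array([ 0.472 , -0.2651,  0.133 ]), array([ 0.4716, -0.2488,  0.133 ]), array([ 0.4721, -0.3043,  0.133 ]), array([ 0.4705, -0.1993,  0.133 ]), array([ 0.4739, -0.3524,  0.133 ])]
-180 [87, 299, -45, 304, -100, 305]
-165 [80, 244, -69, 214, -135, 201]
-150 [91, 187, -67, 114, -140, 79]
-135 [122, 131, -29, 8, -103, -53]
-120 [172, 84, 49, -88, -14, -178]
-105 [238, 52, 165, -158, 127, -271]
-90 [314, 40, 306, -186, 302, -309]
-75 [390, 51, 448, -165, 480, -280]
-60 [457, 81, 568, -99, 627, -192]
-45 [508, 127, 652, -6, 724, -71]
-30 [540, 182, 695, 99, 768, 60]
-15 [553, 240, 703, 200, 769, 183]
0 [548, 295, 682, 291, 739, 290]
15 [529, 344, 643, 367, 688, 376]
30 [499, 386, 590, 428, 625, 444]
45 [460, 419, 529, 473, 554, 494]
60 [416, 442, 462, 506, 479, 529]
75 [369, 457, 393, 525, 402, 550]
90 [319, 462, 323, 532, 324, 558]
105 [270, 457, 252, 527, 245, 552]
120 [222, 444, 183, 510, 167, 534]
135 [178, 421, 115, 480, 92, 502]
150 [138, 389, 53, 436, 19, 454]
165 [107, 348, -2, 378, -46, 389]
180 [87, 299, -45, 304, -100, 305]
195 [80, 244, -69, 214, -135, 201]
```

```bash

python3 -m handwheel '[[0.8,0,0,0,0,0],[1,0,0,0,0,0],[1,0,0,0,0,0],[1,0,0,0,0,0],[1,0,0,0,0,0],[0.8,-0.06,0,0,0,0],[0.44,0,0,0,0,0],[0,0,0,0,0,0]]'
python3 -c "
from h import *
to([.4678,-.1265,.099],1.594)
f=grab('wrist','w8');f=grab('scene','s8')
c=np.asarray(f['pixels'])[240:340,150:300]; cv2.imwrite('pics/s8c.png',cv2.resize(c,None,fx=5,fy=5,interpolation=cv2.INTER_NEAREST))"
```

```text
clock: 15.88
position: [0.4669, -0.1259, 0.1734]
tool_rot: [-3.141, -0.0, 1.593]
force: [-0.4, -0.2, -0.1]
grip_width: 0.0596
t 15.88 pos [ 0.4669 -0.1259  0.1734] rot [-3.1411 -0.      1.5927] F [-0.4 -0.2 -0.1] w 0.0596
shift [-0.024  0.037  2.974] turn [-0.0001 -0.     -0.0002]
```

View pics/w8.png

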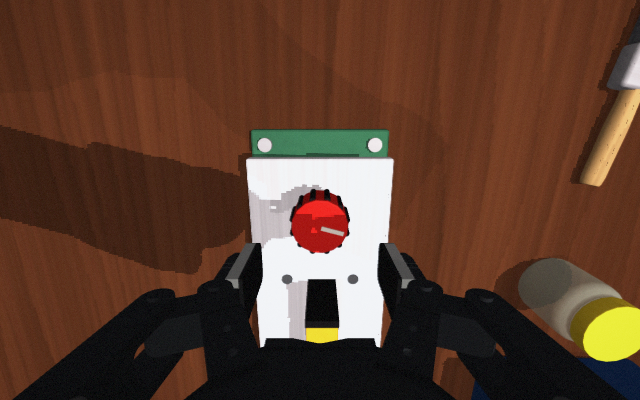

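View pics/s8c.png

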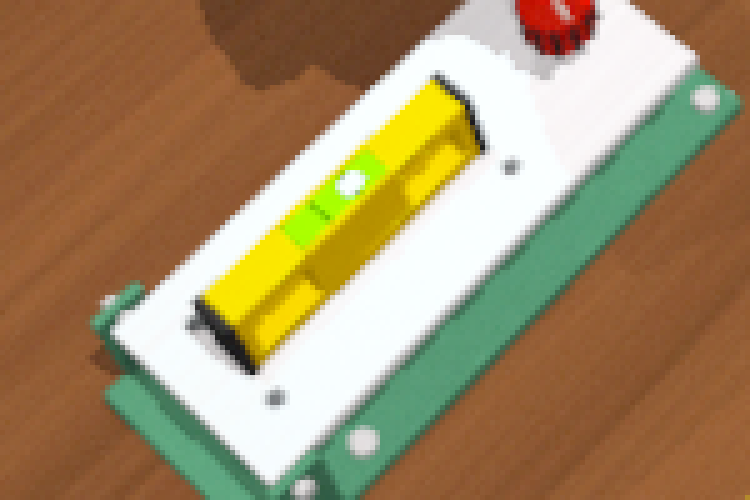

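```bash
cat >> h.py <<'E'
def bubble(n=3,save=None):
    """bubble offset mm toward knob end (+y), from scene camera: white centroid vs green+white extents"""
    fs=[grab('scene') for _ in range(n)]
    im=np.mean([np.asarray(f['pixels']).astype(float) for f in fs],0).astype(np.uint8); f=fs[-1]
    k=6; x0,y0=190,255; c=cv2.resize(im[y0:y0+55,x0:x0+65],None,fx=k,fy=k,interpolation=cv2.INTER_CUBIC)
    hsv=cv2.cvtColor(c,cv2.COLOR_BGR2HSV)
    g=cv2.inRange(hsv,(36,100,80),(75,255,255))
    if save: cv2.imwrite('pics/'+save+'.png',c)
    ys,xs=np.nonzero(g)
    a=proj(f,[.4745,-.356,.133]); b=proj(f,[.4705,-.196,.133]); u=np.array(b)-a; mmpx=160/np.linalg.norm(u); u/=np.linalg.norm(u)
    s=(np.c_[xs,ys]+.5)/k@u
    lo,hi=np.percentile(s,[0.5,99.5])
    # hull of vial, then white inside
    hull=cv2.convexHull(np.c_[xs,ys].astype(np.int32)); m=np.zeros_like(g); cv2.fillConvexPoly(m,hull,255)
    w=m&cv2.inRange(hsv,(0,0,150),(180,90,255)); yw,xw=np.nonzero(w)
    bl=cv2.inRange(hsv,(0,0,0),(180,255,110))&m; yb,xb=np.nonzero(bl)
    sw=((np.c_[xw,yw]+.5)/k@u) if len(xw) else np.array([np.nan])
    print('vial len mm',round((hi-lo)*mmpx,1),'bubble mm',round((sw.mean()-(lo+hi)/2)*mmpx,2),'white n',len(xw),'wlen',round(float(np.ptp(sw))*mmpx,1),'dark',len(xb),round(float((((np.c_[xb,yb]+.5)/k@u).mean()-(lo+hi)/2)*mmpx),1) if len(xb) else '')
E
python3 -c "
from h import *
f=grab('wrist'); print(atz(f,(320,221),.125))
bubble(2,'b8')"
```

```text
[ 0.46804217 -0.12551305  0.125     ]
vial len mm 73.4 bubble mm 1.03 white n 19091 wlen 72.7 dark 148 6.2
```

View pics/b8.png

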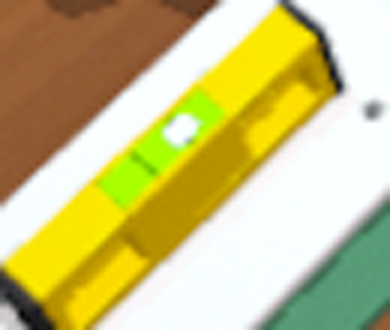

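```bash
sed -i "s/g=cv2.inRange(hsv,(36,100,80),(75,255,255))/g=cv2.inRange(hsv,(36,150,150),(60,255,255))/" h.py
python3 -c "
from h import *
bubble(2,'b9')"
python3 -m handwheel '[[0,0.03,1,0,0,0],[0,0,1,0,0,0],[0,0,0.6,0,0,0],[0,0,0.36,0,0,0],[0,0,0,0,0,0]]'
python3 -m handwheel '[[0,0,0,0,0,0],[0,0,0,0,0,0],[0,0,0,0,0,0],[0,0,0,0,0,0],[0,0,0,0,0,0]]' 1 60
python3 -c "
from h import *
bubble(1);f=grab('wrist','w9')"
```

```text
vial len mm 54.5 bubble mm 10.8 white n 783 wlen 13.6 dark 0 
clock: 16.85
position: [0.4676, -0.1264, 0.0994]
tool_rot: [-3.141, 0.0, 1.592]
force: [-0.5, -0.8, 1.0]
grip_width: 0.06
clock: 17.48
position: [0.4674, -0.1263, 0.0997]
tool_rot: [-3.141, -0.0, 1.592]
force: [-5.4, -1.3, 4.8]
grip_width: 0.0384
vial len mm 54.5 bubble mm 10.76 white n 795 wlen 13.8 dark 0
```

View pics/w9.png

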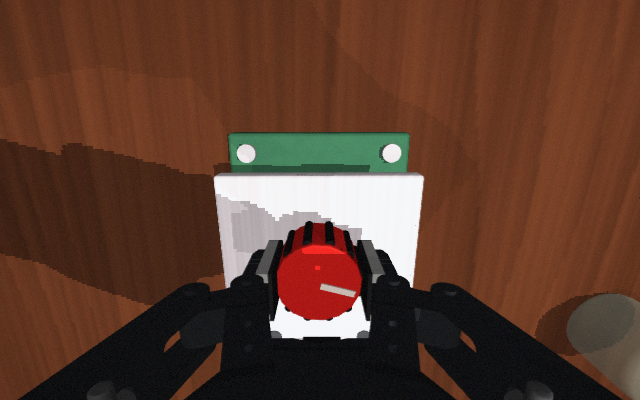

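```bash

python3 -m handwheel '[[0,0,0.1,0,0,0],[0,0,0.1,0,0,0],[0,0,0,0,0,0]]'
python3 -m handwheel '[[0,0,0.1,0,0,0],[0,0,0.1,0,0,0],[0,0,0,0,0,0]]'
python3 -c "
from h import *
bubble(1)"
```

```text
clock: 17.95
position: [0.4674, -0.126, 0.0946]
tool_rot: [-3.141, -0.0, 1.592]
force: [-5.6, 1.1, 5.7]
grip_width: 0.0382
clock: 18.32
position: [0.4674, -0.1258, 0.0897]
tool_rot: [-3.141, -0.001, 1.592]
force: [-5.2, 4.1, 9.0]
grip_width: 0.0385
vial len mm 54.3 bubble mm 1.71 white n 749 wlen 14.3 dark 0
```

```bash

python3 -m handwheel '[[0,-0.02,0.08,0,0,0],[0,0,0.08,0,0,0],[0,0,0,0,0,0],[0,0,0,0,0,0]]'
python3 -m handwheel '[[0,0,0,0,0,0],[0,0,0,0,0,0],[0,0,0,0,0,0],[0,0,0,0,0,0],[0,0,0,0,0,0],[0,0,0,0,0,0],[0,0,0,0,0,0],[0,0,0,0,0,0]]'
python3 -c "
from h import *
bubble(2,'b10');bubble(1)
f=grab('scene','s10')"
```

```text
clock: 18.88
position: [0.4674, -0.1259, 0.0861]
tool_rot: [3.141, -0.001, 1.592]
force: [-6.2, 4.4, 12.5]
grip_width: 0.0385
clock: 19.88
position: [0.4674, -0.1258, 0.0861]
tool_rot: [3.141, -0.001, 1.592]
force: [-5.9, 4.2, 13.7]
grip_width: 0.0383
vial len mm 54.3 bubble mm -9.01 white n 754 wlen 13.5 dark 0 
vial len mm 54.3 bubble mm -8.99 white n 756 wlen 13.5 dark 0
```

View pics/b10.png

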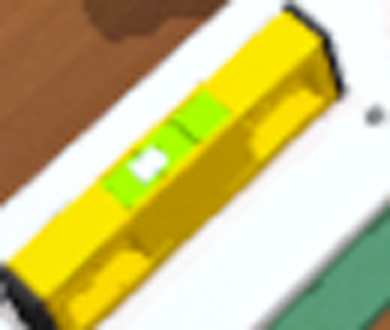

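```bash

python3 -m handwheel '[[0,0,-0.01,0,0,0.012],[0,0,-0.015,0,0,0.022],[0,0,-0.015,0,0,0.022],[0,0,-0.015,0,0,0.022],[0,0,-0.015,0,0,0.022],[0,0,-0.015,0,0,0.022],[0,0,-0.015,0,0,0.022],[0,0,-0.01,0,0,0.016]]'
python3 -m handwheel '[[0,0,0,0,0,0],[0,0,0,0,0,0],[0,0,0,0,0,0],[0,0,0,0,0,0],[0,0,0,0,0,0],[0,0,0,0,0,0],[0,0,0,0,0,0],[0,0,0,0,0,0]]'
python3 -m handwheel '[[0,0,0,0,0,0],[0,0,0,0,0,0],[0,0,0,0,0,0],[0,0,0,0,0,0],[0,0,0,0,0,0]]'
python3 -c "
from h import *
bubble(2,'b11');bubble(1)
f=grab('scene','s11');f=grab('wrist','w11');print(bot.observe()['qpos'],bot.observe()['moment'])"
```

```text
clock: 21.08
position: [0.4684, -0.1268, 0.0891]
tool_rot: [3.139, -0.002, 0.583]
force: [-1.3, -2.0, 14.0]
grip_width: 0.0385
clock: 22.08
position: [0.4683, -0.1268, 0.0891]
tool_rot: [3.139, -0.002, 0.586]
force: [-0.8, -3.2, 13.0]
grip_width: 0.0385
clock: 22.7
position: [0.4683, -0.1268, 0.0891]
tool_rot: [3.139, -0.002, 0.586]
force: [-1.2, -1.1, 13.7]
grip_width: 0.0383
vial len mm 54.5 bubble mm -0.87 white n 781 wlen 14.3 dark 0 
vial len mm 54.4 bubble mm -0.91 white n 780 wlen 14.3 dark 0 
[-0.35353442  0.64965119  0.68820266  2.10376015 -0.71062291  0.62925704
 -0.15152795] [-0.68658138  0.25012244 -0.06649891]
```

View pics/b11.png

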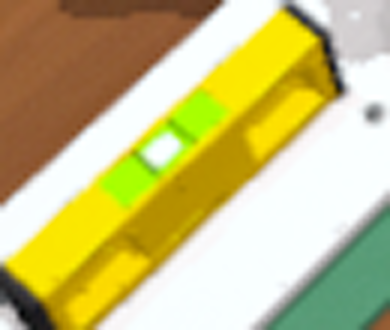

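View pics/w11.png

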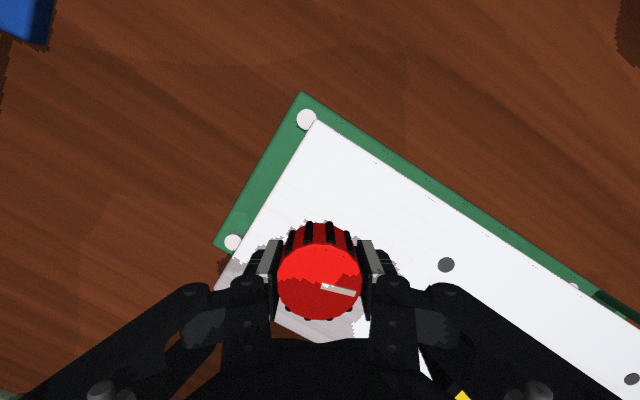

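```bash

python3 -m handwheel '[[0,0,-0.01,0,0,0.016],[0,0,0,0,0,0],[0,0,0,0,0,0],[0,0,0,0,0,0],[0,0,0,0,0,0],[0,0,0,0,0,0],[0,0,0,0,0,0],[0,0,0,0,0,0]]'
python3 -m handwheel '[[0,0,0,0,0,0],[0,0,0,0,0,0],[0,0,0,0,0,0],[0,0,0,0,0,0],[0,0,0,0,0,0],[0,0,0,0,0,0],[0,0,0,0,0,0],[0,0,0,0,0,0]]'
python3 -c "
from h import *
bubble(2,'b12');bubble(1)
f=grab('scene','s12')"
```

```text
clock: 23.95
position: [0.4683, -0.127, 0.0894]
tool_rot: [3.139, -0.002, 0.486]
force: [-0.7, -1.4, 13.8]
grip_width: 0.0382
clock: 24.95
position: [0.4683, -0.127, 0.0894]
tool_rot: [3.139, -0.002, 0.486]
force: [-1.1, -2.4, 12.5]
grip_width: 0.0383
vial len mm 54.6 bubble mm -0.1 white n 765 wlen 14.3 dark 0 
vial len mm 54.6 bubble mm -0.12 white n 764 wlen 14.3 dark 0
```

View pics/b12.png

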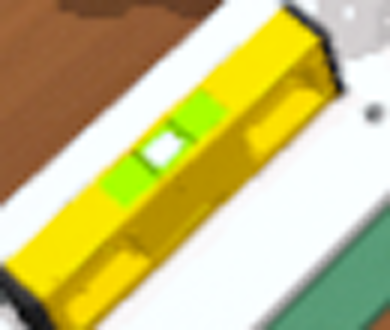

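View pics/s12.png

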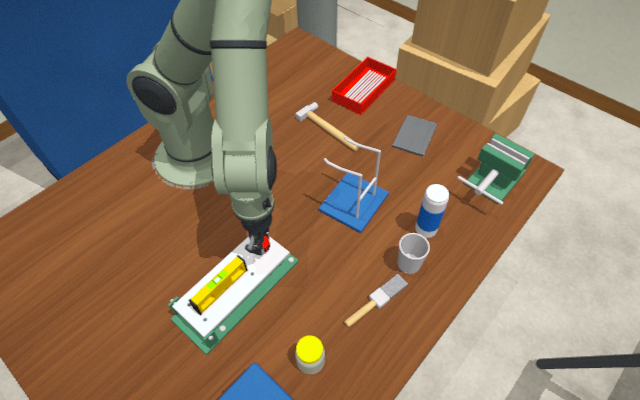

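```bash
python3 -c "
from workcell import bot
print(bot.job_done())"
```

```text
the job is handed in; nothing more can be done
None
```

The job is handed in with the knob still held pressed down and the bubble centred. I lifted the level off its hooks, laid it upright along the plate and let go. Then I gripped the knob, pressed it down and turned it about 1.1 rad clockwise.

| Last check | Value |
|---|---|
| Bubble offset from centre (scene camera, steady over repeated pictures) | about -0.1 mm (limit 3 mm) |
| Push on the knob | 12.5 to 13.8 N (target 11 to 15 N) |
| Time at the last move | 24.95 s (limit 58 s) |

- **Seating:** the foot itself is hidden, so I judged it from the push force. The bubble also moved about 8 mm per radian, as expected for a seated foot.
- **Bystanders:** the hammer, wire brush, spray can, jar, cup and offcut look unmoved in the last picture.
- **Camera:** the wrist camera could not see the vial while the gripper held the knob. The bubble was therefore read from the scene camera only. With the plate floating, that camera had read +10.8 mm, matching the 10.7 mm expected.
- **Side force:** there was a sideways force of up to about 7 N on the gripper during the first press. It fell to 1 to 3 N once the knob was turned. No check failed.

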